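# Put the tractor gearbox in gear by feel

### The job

Put the gearbox on the bench in gear: ease the black change knob down until you feel the teeth butt and the shift spring take up, rock the crank gently until the teeth drop into mesh, then press the knob fully home and let go. Work by feel and never force the knob or the crank (keep each push under 25 N); leave the other things on the bench where they are.

Things in the scene. Friction and masses are not known exactly. Their poses are not given: they have to be found in the camera images.
- gearbox: Dark cast gearbox bolted to the bench: foot 200 x 300 mm, 14 thick, case 160 x 260, flat deck 90 mm up. Origin: centre of the underside; z up, y along its length. Upright on the deck: the spindle with toothed gear, sliding collar and crank at y = -55, the change rod with the knob at y = +85. A bearing ring stands loose on the deck beside the rod.
- change_knob (a joint): How far the change knob is down, m: 0 (out) to 0.026 (home, hard stop). It stays where left. About 4 N moves it freely; at about 0.012 the teeth butt and the shift spring takes up: the push then rises from about 8 N to 12 N at 0.020, where the spring is solid and the push climbs steeply. It passes 0.020 only once the teeth have meshed; then it goes home with about 4 N.
- knob_top (a point): Centre of the flat top of the change knob: black disc 42 mm across, 22 thick, on an 18 mm upright steel rod, 140 mm from the spindle. Its top is 245 mm above the bench when out; push it straight down. Below it the shift fork reaches across to the collar.
- spindle (a joint): Turn of the spindle with its crank and toothed gear, rad, positive counter-clockwise seen from above; 0 when the crank points along the gearbox's -y. Turns either way without end; about 2 N at the crank handle turns it. In mesh it has about 0.2 rad of play, then is stopped dead by the standing gear train.
- spindle_axis (a point): Point on the spindle's upright axis at the crank hub's top, 224 mm above the bench; the crank handle circles it at 75 mm radius.
- crank_handle (a point): Middle of the upright wooden crank handle: 19 mm across, 52 mm tall (222 to 274 mm above the bench), spinning freely on its pin, so it may be pinched and carried round without turning the hand. The crank arm lies just under it (top 221 mm).
- collar_face (a point): On the spindle axis, level with the collar's tooth tips, which point down. It comes down with the knob: 131 mm above the bench with knob out, 119 when its teeth stand on those of the spindle gear, 105 home. Four teeth each (every 1.57 rad), 19 mm wide, 15 tall, at 35 mm radius. The collar, keyed to the gear train, stands at an angle not told; sprung, it drops 2 to 8 mm when the teeth find gaps, within 1.4 rad.
- bearing: Steel bearing ring, 48 mm across, 14 high, loose on the gearbox deck. Leave it. Origin: centre of the underside.
- wrench: Steel spanner 200 mm long, flat on the bench on the robot's side of the gearbox. Leave it. Origin: centre of its length, underside.
- spare_gear: Spare steel gear 70 mm across, 30 mm high, on the bench on the robot's side of the gearbox. Leave it. Origin: centre of the underside.
- hammer: Hammer 260 mm long with wooden handle, lying on the bench to the left. Leave it. Origin: centre of its length, underside.
- oil_bottle: Red oil bottle, 72 mm across, 170 mm tall, far left. Leave it. Origin: centre of the underside.
- bolt_tin: Open aluminium tin, 80 mm across, 60 mm tall, to the right. Leave it. Origin: centre of the underside.
- flange: Dark stub-axle flange with studs, 110 mm across, 45 mm high, near right. Leave it. Origin: centre of the underside.

How it is judged (in metres and radians):
At the end, for the whole second after the job is handed in: The change knob is down within 2.5 mm of its hard stop (joint above 0.0235 m) and the collar is fully in mesh (its tooth tips less than 108.5 mm above the bench), the spindle is at rest (value of joint change_knob above 0.0235 m and z of collar_face in the frame of gearbox below 0.1085 m and velocity of joint spindle between -0.1 and 0.1 rad/s); the robot touches nothing.
It fails at once if the change knob pushed harder than 25 N (contact force between any of the arm, the fingers and change_knob above 25 N).
It fails at once if the crank or knob forced so hard that the teeth of collar and spindle gear press on one another with over 70 N in all (about 25 N at the crank handle) (contact force between spindle and change_knob above 70 N).
It fails at once if another thing on the bench moved more than 20 mm (distance of any of bearing, wrench, spare_gear, hammer, oil_bottle, bolt_tin, flange from where it was at the start of the episode above 0.02 m).
It also fails if it takes over 61 s, if anything falls off the work surface, if the arm or the gripper's body presses on something with over 40 N, if the wrist force passes 120 N, or if a joint passes its speed limit or range.

### The arm

A 7-joint arm with a two-finger parallel gripper is mounted at the origin on the work surface. World frame = base frame: x ahead of the robot, y to its left, z up, the work surface at z = 0. Lengths are in mm, angles in rad, forces in N, time in s.
With the tool pointing down it reaches from about 400 to 875 mm from the base axis. Payload 4.4 kg.
Tool frame: the origin (TCP) lies at the very end of the fingers, on their centre line; the grasp point (between the pads) lies 19 mm behind it; z points along the fingers, y is the direction in which the jaws open and shut (so a half turn about z gives the same grasp; the last joint's range is limited). The gripper opens to 85 mm and grips with 20 to 120 N. Pads are 22 mm wide; open, the fingers measure 114 mm over their backs; the gripper's body (76 mm by 85 mm) begins 54 mm behind the grasp point. The pads swing forward as they close: fully open they stand 13 mm farther back than shut.
Start: joints at [1.262, 0.628, 0.038, 1.517, -0.027, 0.996, -0.02], TCP at [156.301, -630.942, 231.313] pointing down, gripper open.
Joint ranges: [-3.06, 3.06], [-0.37, 2.12], [-1.25, 1.32], [0.18, 2.47], [-1.1, 4.24], [0.23, 1.98], [-2.94, 2.94]. Speed limits (rad/s): [2.57, 2.57, 3.14, 3.14, 3.14, 3.14, 3.14].

### API

Orientations are given as [roll, pitch, yaw] about the fixed x, y, z axes, in that order (R = Rz(yaw) Ry(pitch) Rx(roll)).
In Python, from cell import ctrl gives the robot as it stands.
- The arm moves only by the shell command python3 -m crank 'ROWS' [OPENING]. ROWS is JSON, a list that holds one entry, the list of rows, each a list of 6 numbers: the shift along the tool's x, y, z in units of 30 mm (1.0 is 30 mm), then the turn, a rotation vector about the tool's x, y, z in units of 6 degrees (1.0 is 6 degrees). In form: [[[tx, ty, tz, rx, ry, rz], ...]]. A call has 1 to 12 rows; each row shifts and turns the pose as measured when the row begins, along the tool's axes as they then stand; what a row does not reach is not made up. A row lasts 1/12 s, in which the tool goes at most 41.7 mm and 7.16 degrees, less where a joint would pass 70% of its speed; a pose out of reach is approached as far as the arm can. A call is refused whole if a number of a shift passes 1 or a number of a turn 1, either way. A call with a gripper value outside its range is refused whole. OPENING is the gripper command: -1 is fully open, 1 is shut, values between are in proportion, set as the call begins (- or left out, the last holds). The fingers move at their own pace and stop on an object; the grip force is fixed at half the most. Time passes only in rows, so rows that do not move let the fingers close. It gives the time, the measured TCP pose, the force and the opening at its end, in the units of the state.
- ctrl.read_state(): the state, without advancing time (a new reading comes with each control period).
- ctrl.get_image(name): name is "side" or "top"; returns a dict with "color" (420x560x3 uint8, red, green, blue), "depth" (420x560 float32, mm along the optical axis (not along the pixel's ray), 0 where there is no reading), "camera_matrix" (3x3 intrinsics, pixels), "R" (3x3) and "t" (3): a world point X has camera coordinates R X + t. Camera axes: x right, y down, z forward; pixel columns grow to the right and rows downward; lengths in mm; the calibration is good to about 2 mm. A picture is of the moment at which its call begins.
- ctrl.finish_job(): hands the job in, once; it reports no verdict.
Trained networks look in a picture, given as the dict that the camera call returned (one of the last four; its "shot" number tells which), for a name from the list of things; names that differ only in an ending like _2 or _b are one class to them, and where a whole thing is asked for, a point or a joint stands for the part that bears it (a point fixed in the world has none). Each returns a list of dicts, best first, with "conf" (0 to 1); they miss things now and then, are a little off and sometimes report something else, mostly with a low value. They report only what shows in the picture. A call takes as long as a camera call.
- ctrl.search_frame(query, picture): "extent" ([centre column, centre row, width, height] in pixels, round what is visible of it).
The state is a dict: "clock": time; "qpos": joint angles; "qd": joint speeds; "tau": joint torques, N m; "eef_pos": TCP position; "tool_rot": TCP orientation; "force": force on the tool from outside, world axes, zero at the start; "torque": the same for the moment, N m; "width": finger opening in mm.
Only numpy, scipy, OpenCV 4.12 (cv2) and the standard library are available. Lean on these libraries where they do the work, as an engineer would, in place of code of your own. Each camera call takes 0.05 s, during which the arm holds its last target. There are 200 camera calls.

## Working session

There is one attempt and no reset: what is moved stays moved. The work goes in short steps, Python scripts to look and compute and a shell command to move; the robot and the scene stay as the last step left them, time stands still between calls to the robot, and variables do not carry over. Pictures are saved under pics/ and viewed, about 8 in all and at most 12, crops included, and the job is handed in when it is done.

```bash
mkdir -p pics
cat > h.py <<'E'
import numpy as np, cv2
from cell import ctrl
def w(p,u,v,d=None,z=None):
    K,R,t=[np.array(p[k],float) for k in("camera_matrix","R","t")]
    r=np.linalg.solve(K,[u,v,1.]); o=-R.T@t; g=R.T@r
    return o+g*(d if d is not None else (z-o[2])/g[2])
def px(p,X):
    K,R,t=[np.array(p[k],float) for k in("camera_matrix","R","t")]
    c=K@(R@np.array(X,float)+t); return c[:2]/c[2]
E
python3 - <<'E'
from h import *
P={n:ctrl.get_image(n) for n in("side","top")}
for n,p in P.items():
    cv2.imwrite(f"pics/{n}0.png",p["color"][:,:,::-1])
    print(n,"cam at",(-np.array(p["R"]).T@np.array(p["t"])).round())
    for q in("knob_top","crank_handle","spindle_axis","gearbox","bearing"):
        for r in ctrl.search_frame(q,p)[:2]:
            u,v=r["extent"][:2]; d=p["depth"][int(v),int(u)]
            print(q,round(r["conf"],2),np.round(r["extent"]),d,w(p,u,v,d=d).round() if d else None)
print(ctrl.read_state())
E
```

```text
side cam at [417. 785. 980.]
knob_top 0.63 [263. 218.  39.  59.] 1146.3964 [556.   1. 155.]
spindle_axis 0.85 [268. 186.  23.  84.] 1137.2145 [549. -53. 220.]
gearbox 0.94 [260. 221.  83. 150.] 0.0 None
gearbox 0.49 [270. 184.  26.  80.] 1144.6315 [545. -62. 218.]
bearing 0.63 [240. 242.  16.  18.] 1175.6404 [616.  34.  90.]
top cam at [ 254.  -46. 1678.]
knob_top 0.88 [268. 197.  69.  39.] 1555.4059 [563. -14. 153.]
spindle_axis 0.9 [296. 199.  41.  26.] 1491.1832 [545. -96. 215.]
gearbox 0.92 [274. 206. 101.  62.] 1601.2257 [545. -33. 103.]
gearbox 0.69 [270. 200.  63.  40.] 1551.8674 [552. -20. 155.]
bearing 0.65 [252. 184.  15.  18.] 1634.0236 [619.  40.  84.]
{'clock': 0.6, 'qpos': array([ 1.26221401,  0.62837737,  0.03852463,  1.51739666, -0.02700079,
        0.99630279, -0.02001621]), 'qd': array([ 0.00152982, -0.00015419, -0.000144  , -0.00154926,  0.00034421,
       -0.00020212, -0.00129361]), 'tau': array([ 1.06185657e-04, -5.62982726e+01,  1.22513060e+00, -1.93696529e+01,
        1.09585116e-02,  1.84590419e-03,  4.22014381e-06]), 'eef_pos': array([ 156.27968522, -630.95094318,  231.32962101]), 'tool_rot': array([ 3.14155840e+00, -2.43050524e-05,  2.42720821e-01]), 'force': array([0.15318863, 0.67264757, 0.05210235]), 'torque': array([-0.00328846,  0.05030749, -0.0062702 ]), 'width': 85.67441849899667}
```

View pics/top0.png

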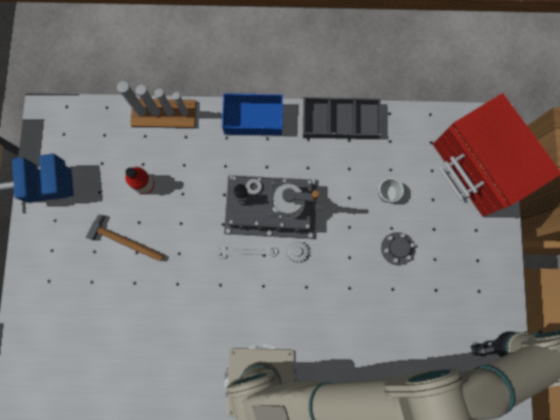

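View pics/side0.png

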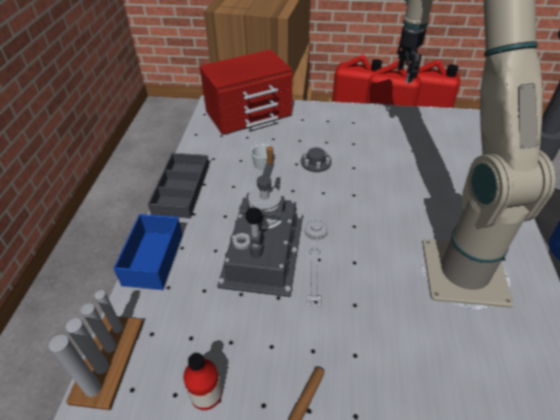

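The top view shows the knob near (241,190), the bearing at (254,186), the crank handle at (315,193). In the side view the knob is near (254,215) and the handle near (270,155). I'll enlarge both and compute.

Run:
```python
from h import *
s=ctrl.get_image("side");t=ctrl.get_image("top")
a=cv2.resize(t["color"][165:245,215:335],None,fx=5,fy=5,interpolation=2)
b=cv2.resize(s["color"][140:300,215:315],None,fx=3.75,fy=3.75,interpolation=2)
c=np.zeros((600,600+375,3),np.uint8);c[:400,:600]=a;c[:600,600:]=b
cv2.imwrite("pics/z.png",cv2.resize(c,None,fx=.8,fy=.8,interpolation=3)[:,:,::-1])
for n,p,u,v,z in(("knob t",t,241,190,245),("knob s",s,254,215,245),("h t",t,315,193,272),("h s",s,270,155,248)):
    print(n,w(p,u,v,z=z).round())
for p,bx,zr in((t,(165,245,215,335),(238,252)),(s,(140,300,215,315),(236,252)),(t,(165,245,215,335),(257,290)),(s,(140,300,215,315),(257,290))):
    pts=[w(p,u,v,d=p["depth"][v,u]) for v in range(*bx[:2]) for u in range(*bx[2:]) if p["depth"][v,u]>0]
    pts=np.array([x for x in pts if zr[0]<x[2]<zr[1]]);
    for x in pts[:25]: print(x.round(),end=" ")
    print(len(pts),np.median(pts,0).round(1) if len(pts) else 0)
```

```text
knob t [562.  63. 245.]
knob s [563.  80. 245.]
h t [ 553. -148.  272.]
h s [ 555. -146.  248.]
[581.  63. 241.] [582.  61. 239.] [577.  78. 245.] [578.  75. 240.] [578.  72. 240.] [578.  69. 243.] [578.  66. 241.] [578.  63. 240.] [578.  60. 242.] [578.  58. 242.] [579.  55. 239.] [575.  81. 239.] [574.  77. 246.] [575.  72. 241.] [575.  69. 243.] [575.  66. 242.] [575.  63. 242.] [575.  60. 240.] [575.  57. 242.] [576.  55. 240.] [572.  80. 241.] [572.  78. 239.] [571.  72. 244.] [572.  69. 243.] [571.  63. 244.] 122 [560.8  64.1 241. ]
[ 546. -145.  250.] [ 562. -141.  249.] [ 559. -141.  249.] [ 554. -139.  250.] [ 548. -140.  250.] [ 547. -149.  243.] [ 562. -140.  246.] [ 559. -136.  249.] [ 556. -136.  249.] [ 553. -136.  250.] [ 551. -142.  245.] [ 549. -142.  245.] [ 546. -142.  245.] [ 563. -146.  238.] [ 560. -142.  241.] [ 557. -140.  243.] [ 553. -137.  246.] [ 551. -140.  243.] [ 549. -141.  243.] [ 547. -145.  239.] [ 562. -140.  239.] [ 560. -141.  238.] [ 556. -137.  242.] [ 553. -136.  243.] [ 551. -137.  242.] 214 [562.7  69.  241.6]
[ 560. -143.  266.] [ 559. -145
[... 320 characters left out ...]
.  272.] [ 551. -140.  264.] [ 549. -142.  274.] [ 550. -145.  273.] [ 549. -148.  273.] [ 551. -151.  267.] [ 549. -153.  276.] [ 550. -156.  272.] 40 [ 550.3 -148.   272.1]
[ 560. -153.  273.] [ 557. -151.  274.] [ 555. -151.  275.] [ 552. -154.  273.] [ 562. -147.  274.] [ 560. -151.  271.] [ 557. -147.  274.] [ 555. -149.  273.] [ 551. -147.  275.] [ 549. -149.  273.] [ 547. -152.  271.] [ 562. -145.  272.] [ 559. -142.  274.] [ 557. -146.  272.] [ 554. -142.  275.] [ 551. -146.  272.] [ 549. -146.  273.] [ 547. -150.  270.] [ 561. -141.  272.] [ 559. -140.  273.] [ 556. -139.  273.] [ 553. -138.  275.] [ 551. -140.  273.] [ 549. -144.  271.] [ 546. -142.  273.] 55 [ 553.5 -140.8  270.6]
```

View pics/z.png

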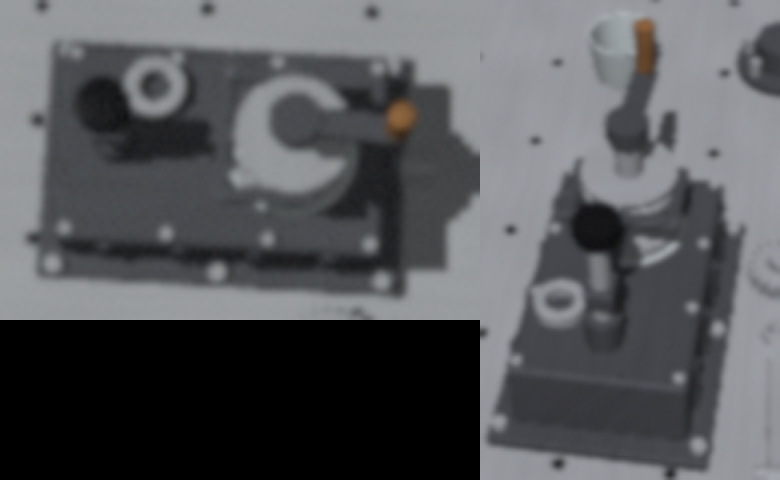

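```bash
python3 -m crank '[[[0,0,-0.5,0,0,-1],[0,0,-0.5,0,0,-1],[0,0,-0.5,0,0,-1],[0,0,-0.5,0,0,-1],[0,0,-0.5,0,0,-1],[0,0,-0.4,0,0,-1],[0,0,-0.3,0,0,-1],[0,0,0,0,0,-1],[0,0,0,0,0,-1],[0,0,0,0,0,-1],[0,0,0,0,0,-1],[0,0,0,0,0,-1]]]' 1
cat >> h.py <<'E'
def to(x,y,z,yaw=np.pi/2):
    "print shift to a world target in tool units, and yaw turn needed"
    from scipy.spatial.transform import Rotation as Ro
    s=ctrl.read_state();R=Ro.from_euler("xyz",s["tool_rot"])
    d=R.inv().apply(np.array([x,y,z])-s["eef_pos"])/30
    g=(R.inv()*Ro.from_euler("xyz",[np.pi,0,yaw])).as_rotvec(degrees=True)/6
    print("t",round(s["clock"],2),"pos",s["eef_pos"].round(1),"rot",s["tool_rot"].round(3),"shift",d.round(2),"turn",g.round(2),"F",s["force"].round(1),"w",round(s["width"],1),"q",s["qpos"].round(2))
E
python3 -c "
from h import *
to(561,66,310)"
```

```text
clock: 1.7
eef_pos: [155.9, -630.6, 332.8]
tool_rot: [-3.14, 0.001, 1.558]
force: [1.0, -0.3, -0.9]
width: 0.1
t 1.7 pos [ 155.9 -630.6  332.8] rot [-3.140e+00  1.000e-03  1.558e+00] shift [23.39 13.21  0.71] turn [-0.02  0.01 -0.12] F [ 1.  -0.3 -0.9] w 0.1 q [ 1.46  0.56 -0.3   1.37  0.17  1.24  1.13]
```

```bash
python3 -m crank '[[[1,0.57,0,0,0,0],[1,0.57,0,0,0,0],[1,0.57,0,0,0,0],[1,0.57,0,0,0,0],[1,0.57,0,0,0,0],[1,0.57,0,0,0,0],[1,0.57,0,0,0,0],[1,0.57,0,0,0,0],[1,0.57,0,0,0,0],[1,0.57,0,0,0,0],[1,0.57,0,0,0,0],[1,0.57,0,0,0,0]]]'; python3 -c "
from h import *
to(561,66,310)"
```

```text
clock: 2.7
eef_pos: [366.2, -266.9, 329.4]
tool_rot: [-3.138, 0.009, 1.543]
force: [-0.0, -0.3, 0.7]
width: 0.0
t 2.7 pos [ 366.2 -266.9  329.4] rot [-3.138  0.009  1.543] shift [11.28  6.18  0.52] turn [-0.03  0.09 -0.27] F [-0.  -0.3  0.7] w 0.0 q [ 0.91  0.25 -0.45  1.89  0.14  1.03  0.38]
```

```bash
python3 -m crank '[[[1,0.55,0,0,0,-0.1],[1,0.55,0,0,0,-0.1],[1,0.55,0,0,0,-0.1],[1,0.55,0,0,0,0],[1,0.55,0,0,0,0],[1,0.55,0,0,0,0],[1,0.55,0,0,0,0],[1,0.55,0,0,0,0],[1,0.55,0,0,0,0],[1,0.55,0,0,0,0],[1,0.5,0,0,0,0],[0.2,0.3,0.2,0,0,0]]]'; python3 -c "
from h import *
to(561,66,260)"
```

```text
clock: 3.7
eef_pos: [564.3, 92.0, 323.6]
tool_rot: [3.134, 0.01, 1.579]
force: [-0.6, -0.2, 0.7]
width: 0.3
t 3.7 pos [564.3  92.  323.6] rot [3.134 0.01  1.579] shift [-0.84 -0.13  2.13] turn [0.07 0.1  0.07] F [-0.6 -0.2  0.7] w 0.3 q [ 0.15  0.47 -0.56  1.61  0.28  1.14 -0.47]
```

```bash
python3 -m crank '[[[-0.5,-0.08,0.7,0.07,0.1,0.07],[-0.25,0,0.6,0,0,0],[0,0,0.45,0,0,0],[0,0,0.2,0,0,0],[0,0,0,0,0,0]]]'; python3 -c "
from h import *
to(561,66,245)
for n in('side','top'):
    p=ctrl.get_image(n);c=p['color'][140:300,185:345] if n=='side' else p['color'][150:250,195:355]
    cv2.imwrite('pics/k'+n+'.png',cv2.resize(c,None,fx=3.5,fy=3.5,interpolation=2)[:,:,::-1])
"
```

```text
clock: 4.12
eef_pos: [564.7, 74.0, 262.2]
tool_rot: [3.14, -0.004, 1.579]
force: [0.6, -0.2, 0.3]
width: -0.3
t 4.12 pos [564.7  74.  262.2] rot [ 3.14  -0.004  1.579] shift [-0.27 -0.13  0.57] turn [ 0.02 -0.04  0.08] F [ 0.6 -0.2  0.3] w -0.3 q [ 0.18  0.52 -0.55  1.7   0.31  1.   -0.47]
```

View pics/kside.png

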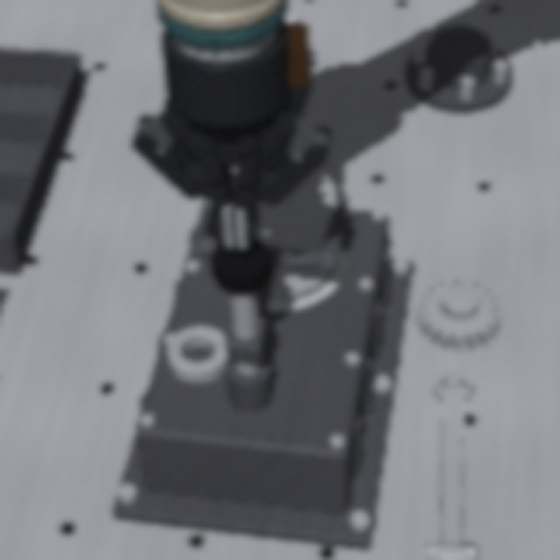

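The shut fingertips stand just above the knob (about (240,250) in the crop). I'll centre them and come down in small steps.

```bash
python3 -m crank '[[[-0.25,-0.12,0.2,0,0,0],[0,0,0.15,0,0,0],[0,0,0.1,0,0,0],[0,0,0,0,0,0]]]'; python3 -m crank '[[[0,0,0.06,0,0,0],[0,0,0.06,0,0,0],[0,0,0.06,0,0,0],[0,0,0.06,0,0,0]]]';python3 -m crank '[[[0,0,0.06,0,0,0],[0,0,0.06,0,0,0],[0,0,0.06,0,0,0]]]'
```

```text
clock: 4.55
eef_pos: [563.2, 66.3, 252.0]
tool_rot: [3.132, -0.004, 1.579]
force: [-0.3, -0.2, 0.8]
width: 0.1
clock: 4.88
eef_pos: [563.9, 66.7, 245.2]
tool_rot: [3.129, -0.005, 1.579]
force: [-0.6, 0.5, -0.5]
width: -0.4
clock: 5.13
eef_pos: [564.1, 66.9, 239.8]
tool_rot: [3.129, -0.005, 1.579]
force: [-2.1, -0.3, 3.7]
width: -0.2
```

```bash
python3 -m crank '[[[0,-0.02,0.06,0.05,0,0],[0,-0.02,0.06,0,0,0],[0,0,0.06,0,0,0]]]';python3 -m crank '[[[0,0,0.05,0,0,0],[0,0,0.05,0,0,0]]]'
```

```text
clock: 5.38
eef_pos: [564.1, 66.9, 235.0]
tool_rot: [3.132, -0.005, 1.579]
force: [-1.2, -0.3, 3.3]
width: 0.6
clock: 5.55
eef_pos: [564.1, 66.9, 232.1]
tool_rot: [3.132, -0.004, 1.579]
force: [-1.5, -0.2, 8.0]
width: 0.0
```

```bash
python3 -m crank '[[[0,0,0.04,0,0,0]]]'; python3 -m crank '[[[0,0,0.04,0,0,0]]]'
```

```text
clock: 5.63
eef_pos: [564.1, 66.9, 231.3]
tool_rot: [3.131, -0.004, 1.579]
force: [-2.4, -1.9, 8.5]
width: 0.2
clock: 5.72
eef_pos: [564.1, 66.9, 230.7]
tool_rot: [3.131, -0.004, 1.579]
force: [-2.2, -1.1, 9.4]
width: 0.1
```

```bash
python3 -m crank '[[[0,0,0.05,0,0,0]]]'; python3 -m crank '[[[0,0,0.05,0,0,0]]]';  python3 -m crank '[[[0,0,0.04,0,0,0]]]'
```

```text
clock: 5.8
eef_pos: [564.1, 66.9, 229.9]
tool_rot: [3.131, -0.003, 1.579]
force: [-3.4, -1.4, 8.2]
width: 0.2
clock: 5.88
eef_pos: [564.1, 66.9, 229.1]
tool_rot: [3.13, -0.003, 1.579]
force: [-2.2, -0.7, 9.7]
width: -0.1
clock: 5.97
eef_pos: [564.1, 66.9, 228.6]
tool_rot: [3.13, -0.003, 1.578]
force: [-2.2, -1.1, 9.8]
width: 0.0
```

```bash
python3 -m crank '[[[0,0,0.05,0,0,0]]]'; python3 -m crank '[[[0,0,0.05,0,0,0]]]';  python3 -m crank '[[[0,0,0.03,0,0,0]]]'
```

```text
clock: 6.05
eef_pos: [564.1, 66.9, 228.0]
tool_rot: [3.129, -0.002, 1.578]
force: [-3.2, -0.7, 10.8]
width: -0.3
clock: 6.13
eef_pos: [564.1, 66.9, 227.4]
tool_rot: [3.129, -0.002, 1.578]
force: [-2.6, -0.6, 10.1]
width: -0.2
clock: 6.22
eef_pos: [564.1, 66.9, 227.3]
tool_rot: [3.128, -0.001, 1.578]
force: [-3.1, -1.8, 9.3]
width: -0.0
```

Teeth butted at about 232 and the spring is taken up to about 0.018 m. Next I lift off and go to the crank handle.

```bash
python3 -m crank '[[[0,0,-0.5,0.1,0,0],[0,0,-1,0,0,0],[0,0,-1,0,0,0],[0,0,-0.8,0,0,0],[-0.8,0,0,0,0,0],[-1,0,0,0,0,0],[-1,-0.1,0,0,0,0],[-1,-0.1,0,0,0,0],[-1,-0.1,0,0,0,0],[-1,0,0,0,0,0],[-0.5,0,0,0,0,0],[0,0,0,0,0,0]]]' 0.1
python3 - <<'E'
from h import *
to(552,-148,310)
for n,z in(("side",0),("top",0)):
    p=ctrl.get_image(n)
    a,b,u,v=(165,245,215,335) if n=="top" else (140,300,215,315)
    print(n,[ (q,round(r["conf"],2),np.round(r["extent"])) for q in("knob_top","crank_handle") for r in ctrl.search_frame(q,p)[:1]])
E
```

```text
clock: 7.22
eef_pos: [554.2, -126.0, 323.9]
tool_rot: [-3.136, -0.006, 1.588]
force: [0.3, -0.7, -0.8]
width: 38.2
t 7.22 pos [ 554.2 -126.   323.9] rot [-3.136 -0.006  1.588] shift [-0.74 -0.08  0.46] turn [-0.05 -0.05  0.16] F [ 0.3 -0.7 -0.8] w 38.2 q [ 0.53  0.46 -0.55  1.61  0.25  1.15 -0.05]
side [('knob_top', 0.58, array([262., 219.,  39.,  57.])), ('crank_handle', 0.67, array([268., 155.,   6.,  18.]))]
top [('knob_top', 0.87, array([269., 198.,  68.,  39.]))]
```

```bash
python3 -m crank '[[[-0.75,-0.08,0.5,-0.05,-0.05,0.16],[-0.1,0,0.5,0,0,0],[0,0,0.3,0,0,0],[0,0,0,0,0,0]]]'
python3 - <<'E'
from h import *
to(552,-148,236)
p=ctrl.get_image("side")
cv2.imwrite('pics/h1.png',cv2.resize(p['color'][80:240,200:340],None,fx=3.5,fy=3.5,interpolation=2)[:,:,::-1])
E
```

```text
clock: 7.85
eef_pos: [555.4, -138.0, 286.4]
tool_rot: [3.135, -0.004, 1.591]
force: [0.3, 0.7, -0.3]
width: 38.4
t 7.85 pos [ 555.4 -138.   286.4] rot [ 3.135 -0.004  1.591] shift [-0.34 -0.13  1.68] turn [ 0.06 -0.04  0.19] F [ 0.3  0.7 -0.3] w 38.4 q [ 0.55  0.5  -0.53  1.66  0.28  1.05 -0.05]
```

View pics/h1.png

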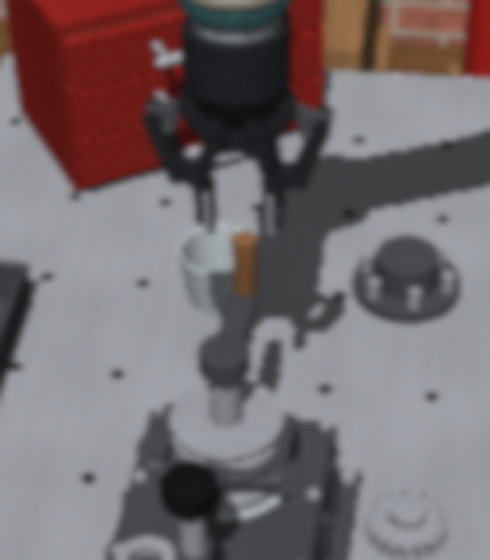

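The handle's at (244,265) in the crop, between and slightly right of the fingers' centre (238), which agrees with the computed 3–4 mm shift. I'll lower over it.

```bash
python3 -m crank '[[[-0.4,-0.17,0,0.05,0,0],[-0.1,0,0.1,0,0,0],[0,0,0.3,0,0,0],[0,0,0.3,0,0,0],[0,0,0.3,0,0,0],[0,0,0.3,0,0,0],[0,0,0.25,0,0,0],[0,0,0,0,0,0]]]'; python3 -m crank '[[[0,0,0,0,0,0],[0,0,0,0,0,0],[0,0,0,0,0,0]]]' 0.42; python3 -c "
from h import *
to(552,-148,236)"
```

```text
clock: 8.57
eef_pos: [552.5, -151.2, 238.3]
tool_rot: [3.136, -0.005, 1.595]
force: [-0.0, 0.7, 0.5]
width: 38.1
clock: 8.82
eef_pos: [552.3, -150.6, 237.4]
tool_rot: [3.137, -0.006, 1.596]
force: [-0.5, 0.4, -0.3]
width: 24.8
t 8.82 pos [ 552.3 -150.6  237.4] rot [ 3.137 -0.006  1.596] shift [ 0.09 -0.01  0.05] turn [ 0.04 -0.05  0.24] F [-0.5  0.4 -0.3] w 24.8 q [ 0.55  0.55 -0.51  1.72  0.31  0.95 -0.06]
```

```bash
python3 -m crank '[[[0,0.1,0,0,0,0],[0,0.1,0,0,0,-0.2],[0,0.1,0,0,0,-0.4],[0,0.1,0,0,0,-0.4]]]'; python3 -m crank '[[[0,0.1,0,0,0,-0.4],[0,0.1,0,0,0,-0.4],[0,0.1,0,0,0,-0.4]]]';  python3 -m crank '[[[0,0.1,0,0,0,-0.4],[0,0.1,0,0,0,-0.4],[0,0.1,0,0,0,-0.4]]]'
```

```text
clock: 9.15
eef_pos: [562.1, -150.6, 237.8]
tool_rot: [-3.14, -0.004, 1.706]
force: [-3.2, -0.6, 0.5]
width: 24.4
clock: 9.4
eef_pos: [568.4, -150.2, 237.7]
tool_rot: [-3.133, -0.004, 1.84]
force: [-3.1, -0.3, 1.1]
width: 24.7
clock: 9.65
eef_pos: [574.5, -149.3, 237.7]
tool_rot: [-3.126, -0.006, 1.974]
force: [-3.5, -1.3, 1.1]
width: 25.1
```

```bash
python3 -m crank '[[[0,0.12,0,0,0,-0.2],[0,0.12,0,0,0,-0.2],[0,0.12,0,0,0,-0.2]]]'; python3 -m crank '[[[0,0.12,0,0,0,-0.3],[0,0.12,0,0,0,-0.3],[0,0.12,0,0,0,-0.3]]]';  python3 -m crank '[[[0,0.12,0,0,0,-0.3],[0,0.12,0,0,0,-0.3],[0,0.12,0,0,0,-0.3]]]'
```

```text
clock: 9.9
eef_pos: [583.1, -147.2, 237.6]
tool_rot: [-3.121, -0.006, 2.04]
force: [-3.5, -1.6, 0.4]
width: 24.6
clock: 10.15
eef_pos: [593.4, -142.9, 237.6]
tool_rot: [-3.12, -0.006, 2.141]
force: [-1.6, -1.2, 1.2]
width: 24.6
clock: 10.4
eef_pos: [603.4, -137.5, 237.6]
tool_rot: [-3.12, -0.007, 2.243]
force: [-2.3, -0.9, 1.6]
width: 24.8
```

```bash
python3 -m crank '[[[0,0.11,0,0,0,-0.35],[0,0.11,0,0,0,-0.35],[0,0.11,0,0,0,-0.35]]]'; python3 -m crank '[[[0,0.11,0,0,0,-0.35],[0,0.11,0,0,0,-0.35],[0,0.11,0,0,0,-0.35]]]'; python3 -c "
from h import *
to(552,-148,236)
p=ctrl.get_image('side')
cv2.imwrite('pics/h2.png',cv2.resize(p['color'][110:260,200:320],None,fx=4,fy=4,interpolation=2)[:,:,::-1])"
```

```text
clock: 10.65
eef_pos: [612.3, -131.4, 237.6]
tool_rot: [-3.12, -0.008, 2.362]
force: [-2.7, -1.8, 1.4]
width: 24.6
clock: 10.9
eef_pos: [620.8, -124.5, 237.6]
tool_rot: [-3.121, -0.008, 2.48]
force: [-1.3, -1.4, 0.2]
width: 24.7
t 10.9 pos [ 620.8 -124.5  237.6] rot [-3.121 -0.008  2.48 ] shift [ 1.33 -2.02  0.11] turn [-0.22  0.01  8.69] F [-1.3 -1.4  0.2] w 24.7 q [ 0.55  0.69 -0.72  1.53  0.5   1.13  0.63]
```

View pics/h2.png

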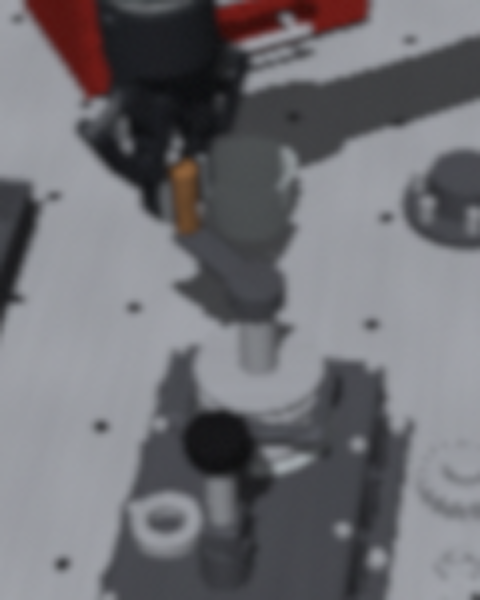

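The crank has turned about 0.9 rad and the collar hasn't dropped yet. The hand has drifted about 9 mm outward, so I'll correct that and continue.

```bash
python3 -m crank '[[[0.2,0,0,0,0,0],[0.12,0,0,0,0,0],[0,0.1,0,0.1,0,-0.4],[0,0.1,0,0,0,-0.4]]]'; python3 -m crank '[[[0.02,0.1,0,0,0,-0.4],[0.02,0.1,0,0,0,-0.4],[0.02,0.1,0,0,0,-0.4]]]';python3 -m crank '[[[0.02,0.1,0,0,0,-0.4],[0.02,0.1,0,0,0,-0.4],[0.02,0.1,0,0,0,-0.4]]]'
```

```text
clock: 11.28
eef_pos: [617.6, -112.4, 237.6]
tool_rot: [-3.114, -0.009, 2.567]
force: [-1.5, -1.4, -0.2]
width: 24.6
clock: 11.53
eef_pos: [620.1, -103.5, 237.6]
tool_rot: [-3.114, -0.011, 2.697]
force: [-1.0, -1.5, -0.2]
width: 24.8
clock: 11.78
eef_pos: [619.1, -103.0, 237.5]
tool_rot: [-3.1, -0.015, 2.822]
force: [-3.1, -6.8, 2.9]
width: 25.2
```

The crank has stopped with about 7 N. I'll reverse gently to feel the play.

```bash
python3 -m crank '[[[0,-0.1,0,0,0,0],[0,-0.1,0,0,0,0],[0,-0.1,0,0,0,0],[0,-0.1,0,0,0,0]]]'; python3 -m crank '[[[0,-0.1,0,0,0,0],[0,-0.1,0,0,0,0]]]';python3 -m crank '[[[0,-0.1,0,0,0,0],[0,-0.1,0,0,0,0]]]';python3 -m crank '[[[0,-0.08,0,0,0,0],[0,-0.08,0,0,0,0]]]'
```

```text
clock: 12.12
eef_pos: [615.6, -111.6, 238.5]
tool_rot: [-3.105, -0.013, 2.823]
force: [-0.8, 2.9, -0.6]
width: 24.6
clock: 12.28
eef_pos: [614.0, -115.2, 238.8]
tool_rot: [-3.109, -0.013, 2.825]
force: [0.1, 1.4, -1.0]
width: 24.7
clock: 12.45
eef_pos: [612.0, -120.0, 239.0]
tool_rot: [-3.111, -0.013, 2.826]
force: [0.7, 1.9, -2.0]
width: 24.9
clock: 12.62
eef_pos: [610.3, -124.7, 239.0]
tool_rot: [-3.111, -0.013, 2.826]
force: [-0.2, 1.8, -1.5]
width: 24.7
```

```bash
python3 -m crank '[[[0,-0.08,0,0,0,0],[0,-0.08,0,0,0,0]]]';python3 -m crank '[[[0,-0.08,0,0,0,0],[0,-0.08,0,0,0,0]]]'
```

```text
clock: 12.78
eef_pos: [609.1, -127.7, 239.1]
tool_rot: [-3.115, -0.013, 2.827]
force: [1.9, 6.7, -3.8]
width: 24.9
clock: 12.95
eef_pos: [608.8, -127.5, 238.9]
tool_rot: [-3.124, -0.013, 2.83]
force: [2.5, 6.9, -4.4]
width: 24.8
```

Stops on both sides with about 0.25 rad of play: it's in mesh. I'll centre, lift off and go back to the knob.

```bash
python3 -m crank '[[[0,0.15,0,0,0,0],[0,0.2,0,0,0,0],[0,0,0,0,0,0]]]' 0; python3 -m crank '[[[0,0,-0.7,0,0,0],[0,0,-1,0,0,0],[0,0,-1,0,0,0],[0,0,-0.6,0,0,1],[0,0,0,0,0,1],[0,0,0,0,0,1],[0,0,0,0,0,1],[0,0,0,0,0,1],[0,0,0,0,0,1],[0,0,0,0,0,1],[0,0,0,0,0,1],[0,0,0,0,0,1]]]'; python3 -m crank '[[[0,0,0,0,0,1],[0,0,0,0,0,1],[0,0,0,0,0,1],[0,0,0,0,0,0.3]]]' 1;python3 -c "
from h import *
to(562,67,310)"
```

```text
clock: 13.2
eef_pos: [612.0, -119.3, 238.9]
tool_rot: [-3.121, -0.013, 2.828]
force: [-0.0, 0.3, 0.7]
width: 42.9
clock: 14.2
eef_pos: [612.8, -125.3, 345.7]
tool_rot: [-3.115, 0.025, 1.837]
force: [0.1, 0.1, -0.2]
width: 42.8
clock: 14.53
eef_pos: [612.2, -127.8, 347.1]
tool_rot: [-3.126, 0.039, 1.468]
force: [0.6, 0.3, -0.3]
width: 0.0
t 14.53 pos [ 612.2 -127.8  347.1] rot [-3.126  0.039  1.468] shift [ 6.33 -2.31  1.03] turn [-0.17  0.36 -0.98] F [ 0.6  0.3 -0.3] w 0.0 q [ 0.43  0.54 -0.5   1.4   0.3   1.29 -0.2 ]
```

```bash
python3 -m crank '[[[0,0,0.1,-0.15,0.36,-0.98],[1,-0.28,0.2,0,0,0],[1,-0.28,0.2,0,0,0],[1,-0.28,0.2,0,0,0],[1,-0.28,0.2,0,0,0],[1,-0.28,0.1,0,0,0],[1,-0.2,0,0,0,0],[0.1,0,0,0,0,0],[0,0,0,0,0,0]]]';python3 -c "
from h import *
to(562,67,250)
p=ctrl.get_image('side')
cv2.imwrite('pics/h3.png',cv2.resize(p['color'][110:260,200:320],None,fx=4,fy=4,interpolation=2)[:,:,::-1])"
```

```text
clock: 15.28
eef_pos: [562.8, 52.7, 316.5]
tool_rot: [3.14, 0.012, 1.563]
force: [0.4, -0.8, -0.3]
width: -0.4
t 15.28 pos [562.8  52.7 316.5] rot [3.14  0.012 1.563] shift [ 0.5  -0.03  2.21] turn [ 0.01  0.11 -0.08] F [ 0.4 -0.8 -0.3] w -0.4 q [ 0.22  0.47 -0.57  1.63  0.28  1.13 -0.43]
```

View pics/h3.png

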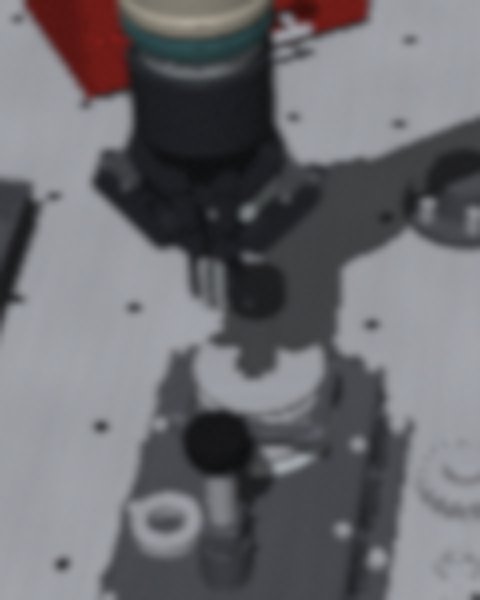

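The knob is still at (218,442) in the crop, part way down, and the fingertips hang behind and above it. I'll move forward and press it home gently.

```bash
python3 -m crank '[[[0.5,0,0.6,0,0.1,-0.08],[0.1,0,0.8,0,0,0],[0,0,0.7,0,0,0],[0,0,0.3,0,0,0],[0,0,0,0,0,0]]]';python3 -c "
from h import *
to(562,67,229)"
```

```text
clock: 15.75
eef_pos: [567.3, 64.6, 244.6]
tool_rot: [3.133, 0.005, 1.563]
force: [-0.2, -0.3, -0.1]
width: 0.1
t 15.75 pos [567.3  64.6 244.6] rot [3.133 0.005 1.563] shift [ 0.08 -0.18  0.52] turn [ 0.09  0.05 -0.07] F [-0.2 -0.3 -0.1] w 0.1 q [ 0.18  0.54 -0.54  1.72  0.34  0.96 -0.49]
```

```bash
python3 -m crank '[[[0.08,-0.18,0.2,0.08,0.05,0],[0,0,0.15,0,0,0],[0,0,0.08,0,0,0],[0,0,0.05,0,0,0]]]'; python3 -m crank '[[[0,0,0.05,0,0,0],[0,0,0.05,0,0,0],[0,0,0.05,0,0,0]]]'
```

```text
clock: 16.08
eef_pos: [563.7, 64.3, 231.3]
tool_rot: [3.138, 0.0, 1.559]
force: [-0.3, -0.7, 1.0]
width: -0.2
clock: 16.33
eef_pos: [564.7, 64.1, 227.8]
tool_rot: [3.135, -0.0, 1.558]
force: [1.1, -0.8, -0.9]
width: 0.2
```

```bash
python3 -m crank '[[[0,0,0.05,0,0,0],[0,0,0.05,0,0,0]]]';  python3 -m crank '[[[0,0,0.05,0,0,0]]]'
```

```text
clock: 16.5
eef_pos: [565.0, 64.2, 225.2]
tool_rot: [3.134, -0.0, 1.558]
force: [-1.3, -0.6, 6.1]
width: -0.1
clock: 16.58
eef_pos: [565.1, 64.3, 224.1]
tool_rot: [3.134, 0.0, 1.558]
force: [-2.4, -0.8, 5.8]
width: 0.1
```

```bash
python3 -m crank '[[[0,0,0.05,0,0,0]]]'; python3 -m crank '[[[0,0,0.05,0,0,0]]]'; python3 -m crank '[[[0,0,0.05,0,0,0]]]'
```

```text
clock: 16.67
eef_pos: [565.1, 64.3, 223.1]
tool_rot: [3.134, 0.001, 1.558]
force: [-1.3, -1.1, 5.9]
width: -0.1
clock: 16.75
eef_pos: [565.1, 64.3, 222.2]
tool_rot: [3.134, 0.001, 1.558]
force: [-2.0, -1.1, 4.9]
width: 0.2
clock: 16.83
eef_pos: [565.1, 64.2, 221.2]
tool_rot: [3.133, 0.001, 1.558]
force: [-1.4, -1.3, 5.1]
width: -0.1
```

```bash
python3 -m crank '[[[0,0,0.05,0,0,0]]]'; python3 -m crank '[[[0,0,0.05,0,0,0]]]'
```

```text
clock: 16.92
eef_pos: [565.1, 64.2, 220.3]
tool_rot: [3.133, 0.002, 1.558]
force: [-2.0, -0.8, 5.6]
width: -0.1
clock: 17.0
eef_pos: [565.1, 64.3, 219.4]
tool_rot: [3.132, 0.002, 1.558]
force: [-2.5, -0.6, 5.0]
width: -0.1
```

```bash
python3 -m crank '[[[0,0,0.05,0,0,0]]]'; python3 -m crank '[[[0,0,0.05,0,0,0]]]'; python3 -m crank '[[[0,0,0.04,0,0,0]]]'
```

```text
clock: 17.08
eef_pos: [565.1, 64.3, 219.1]
tool_rot: [3.132, 0.003, 1.558]
force: [-3.8, -0.9, 15.6]
width: -0.0
clock: 17.17
eef_pos: [565.1, 64.3, 219.0]
tool_rot: [3.131, 0.004, 1.558]
force: [-5.4, -1.6, 14.3]
width: -0.2
clock: 17.25
eef_pos: [565.1, 64.3, 219.1]
tool_rot: [3.131, 0.004, 1.558]
force: [-3.0, -1.6, 7.4]
width: -0.4
```

Hard stop felt at z = 219.0 (245 − 26), peak about 15 N. I'll lift clear and check.

```bash
python3 -m crank '[[[0,0,-0.3,0,0,0],[0,0,-1,0,0,0],[0,0,-1,0,0,0],[0,0,-1,0,0,0],[-0.8,-0.8,0,0,0,0],[-1,-1,0,0,0,0],[-1,-1,0,0,0,0],[-1,-1,0,0,0,0],[-1,-1,0,0,0,0],[0,0,0,0,0,0],[0,0,0,0,0,0],[0,0,0,0,0,0]]]'
python3 - <<'E'
from h import *
to(562,67,300)
p=ctrl.get_image('side');t=ctrl.get_image('top')
cv2.imwrite('pics/h4.png',cv2.resize(p['color'][110:260,200:320],None,fx=4,fy=4,interpolation=2)[:,:,::-1])
for n,q in(("s",p),("t",t)):
    X=[w(q,u,v,d=q["depth"][v,u]) for v in range(160,300) for u in range(215,315) if q["depth"][v,u]>0]
    X=np.array([x for x in X if np.hypot(x[0]-562,x[1]-66)<14 and 205<x[2]<260])
    print(n,len(X),np.median(X,0).round(1) if len(X) else 0)
E
```

```text
clock: 18.25
eef_pos: [415.7, -79.5, 324.5]
tool_rot: [3.123, 0.003, 1.56]
force: [1.1, 0.2, -0.6]
width: 0.4
t 18.25 pos [415.7 -79.5 324.5] rot [3.123e+00 3.000e-03 1.560e+00] shift [4.94 4.81 0.89] turn [ 0.18  0.03 -0.1 ] F [ 1.1  0.2 -0.6] w 0.4 q [ 0.61  0.21 -0.59  1.97  0.14  0.98 -0.06]
s 76 [562.5  66.5 219.3]
t 72 [562.3  65.8 217.3]
```

View pics/h4.png

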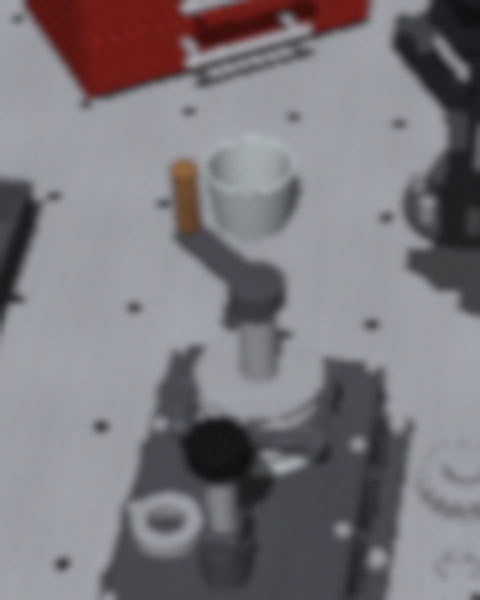

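The knob's now lower, at (218,450), with its top at about 218–219 mm by depth, so it is home. The crank stands free, the bearing ring looks undisturbed and the hand is clear.

```bash
python3 -c "
from cell import ctrl
print(ctrl.finish_job())"
```

```text
the job is handed in; nothing more can be done
None
```

The gearbox is in gear and the job is handed in, about 18 s into the 61 s allowed; the handover reported no verdict.

- **First push:** I eased the knob down with shut fingers. The teeth butted at about 12 mm, and I stopped at about 18 mm with about 10–11 N.
- **Rocking the crank:** I turned it about 1.2 rad counter-clockwise with the fingers loosely round the handle. The collar dropped in there. I felt stops in both directions at about 7 N, with roughly 0.25 rad of play against the 0.2 expected.
- **Pressing home:** The knob passed 20 mm at about 6 N and reached the hard stop with the fingertip at 219.0 mm, which is 26 mm down. The highest push read was about 16 N.

**Last checks:** Depth from the two cameras put the knob top at 219.3 mm (side) and 217.3 mm (top), against 219 expected. That 2 mm difference is within the calibration. The hand was clear of everything.

I did not measure the collar height directly; that it is fully in mesh follows from the knob being home and the crank stops. The bearing ring stood in the same place in the last picture. I did not re-measure the other things on the bench, but no force reading suggested contact with them.

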